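Clamp a carving blank by pumping a ratchet bench clamp

TASK

Hold the loose wooden blank for carving: lay it flat on the bed of the green ratchet clamp, lengthwise between the two jaws, and let go of it. Then take the red lever handle and pump it, stroke by stroke, so that the toothed bar creeps up and grips the blank; stop as soon as a pull has become distinctly heavy, because the wood is soft and more teeth would bruise it. Leave the lever back at its rest with the blank gripped, and do not disturb the other tools.

Things in the scene. Friction and masses are not known exactly. Their poses are not given: they have to be found in the camera images.
- blank: Pale softwood offcut, 34 x 72 x 22 mm (x, y, z), lying flat on the mat; it is the smaller of the two pale blocks. Origin at the centre of its underside; its long side is y. Grip it across the 34 mm.
- clamp: Green ratchet bench clamp fixed to the table, base 96 x 370 mm. Origin at the centre of its underside; y runs along it from the lever end (-y) to the fixed jaw (+y), z up. Wooden bed 74 mm wide, top 18 mm up. The head with the teeth spans y -146 to -30 mm, 79 mm high. A sprung foot on a toothed bar closes towards +y; its start opening is not measured.
- fixed_jaw: Fixed jaw at the +y end of the clamp, cork-faced, 44 mm high. Its origin and axes are those of the clamp; its face stands at y = +150 mm. The blank ends up against it: the pumped foot pushes it there.
- bed_mid (a point): Point on top of the clamp's bed, between the jaws, 45 mm short of the fixed jaw's face; axes as the clamp. A blank whose underside is centred here, its long side along y, has 9 mm or more free at each end. The jaws are 21 mm (foot) and 26 mm high above the bed, so fingers go down on the blank's long sides.
- lever_grip (a point): Middle of the red handle: a bar 18 mm thick, 54 mm long along the clamp's x, free all round. It swings on arms in the clamp's y-z plane, 130 mm from an axis along x at y -100, z 63 mm in the clamp's frame. The bar may turn in the grip. Holding it at the end of an idle pull takes 1 to 3 N; the grip is right when that has grown by 5 to 7.5 N, and past 9 N it is too much.
- pump_lever (a joint): Pump lever angle, 0 at rest (handle leaning 0.29 rad towards +y, the jaws), up to a stop at 0.58 as the handle is pulled towards -y. A pull beyond 0.55 advances the bar one 5 mm tooth; back below 0.04 the pawl drops behind the next. A spring returns a released lever. The foot's spring, 3.3 N/mm, is felt at the handle divided by 6.7.
- sanding_block: Wood block wrapped in sandpaper, 53 x 97 x 28 mm, lying on the table; leave it alone. Origin under its centre.
- mallet: Wooden carving mallet, 145 x 282 x 66 mm, lying on the table; leave it alone. Origin under its centre.
- yellow_chisel: Flat chisel with a yellow handle, 25 x 221 x 24 mm, lying on the table; leave it alone. Origin under its centre.
- tint_bottle: Small yellow tint bottle with a grey cap, 24 x 24 x 49 mm, standing; leave it alone. Origin under its centre.
Things that resemble listed ones, but are neither listed nor needed, are in the scene too. What is shaped like the blank but black or blue is not meant.

How it is judged:
By the outcome, as a careful person would: the job done as asked, in the order asked, and still so for the second after the job is handed in, with the robot touching nothing.
It also fails if it takes over 72 s, if anything falls off the work surface, if the arm or the gripper's body presses on something with over 40 N, if the wrist force passes 120 N, or if a joint passes its speed limit or range.

ROBOT

A 6-joint arm with a two-finger parallel gripper is mounted at the origin on a cart in front of the work surface, level with it; the furniture and walls round the work are solid. World frame = base frame: x ahead of the robot, y to its left, z up, the work surface at z = 0. Lengths are in m, angles in rad, forces in N, time in s.
With the tool pointing down it reaches from about 0.3 to 0.85 m from the base axis. Payload 4.2 kg.
Tool frame: the origin (TCP) lies midway between the tips of the shut fingers; the grasp point (between the pads) lies 19 mm behind it; z points along the fingers, y is the line along which they close (so a half turn about z gives the same grasp; the last joint's range is limited). The gripper opens to 91 mm and grips with 3 to 60 N. Pads are 32 mm wide; open, the fingers measure 118 mm over their backs; the gripper's body (76 mm by 178 mm) begins 60 mm behind the grasp point.
Start: joints at [1.246, 0.32, 1.565, -0, 1.257, -0.02], TCP at [0.173, 0.549, 0.214] pointing down, gripper open.
Joint ranges: [-3.11, 3.11], [-0.84, 2.01], [0.21, 2.61], [-1.34, 4.49], [0.05, 2.63], [-2.56, 2.56]. Speed limits (rad/s): [2.57, 2.57, 3.14, 3.14, 3.14, 3.14].

INTERFACE

Orientations are given as a unit quaternion [w, x, y, z].
In Python, from cell import ctrl, imaging, sign_off gives the robot as it stands. The module is installed in compiled form; this text tells all that it offers.
- The arm moves only by the tool arm_command, never from a script. Its argument "targets" is a list of rows, each an object of numbers: "x", "y", "z": the shift along the world's x, y, z in m; "wx", "wy", "wz": the turn, a rotation vector about the world's x, y, z in rad; "hand": the closure, from -1 (fully open) to 1 (shut). A call has 1 to 8 rows; each row shifts and turns the commanded pose from where the row before left it; what a row does not reach is not made up. A row lasts 1/8 s, in which the tool goes at most 62.5 mm and 10.7 degrees, less where a joint would pass 70% of its speed; a pose out of reach is approached as far as the arm can. A call is refused whole if a number of a shift passes 0.0625 or a number of a turn 0.188, either way. A call with a gripper value outside its range is refused whole. The fingers move at their own pace and stop on an object; "squeeze" is the grip in N (left out, the last holds). Time passes only in rows, so rows that do not move let the fingers close. It gives the time, the measured TCP pose, the force, the opening and the grip force at its end, in the units of the state.
- ctrl.read_state(): the state, without advancing time (a new reading comes with each control period).
- imaging.snapshot(name): name is "scene" or "top"; returns the picture (420x560x3 uint8, red, green, blue); there is no depth.
- imaging.camera_params(name): a dict with "fx", "fy", "cx", "cy" (pixels), "T" (4x4, takes a point from camera to world coordinates). Camera axes: x right, y down, z forward; pixel columns grow to the right and rows downward; lengths in m; the calibration is good to about 2 mm. A picture is of the moment at which its call begins. camera_params takes no time and is no camera call.
- sign_off(): hands the job in; it is judged then, once.
The state is a dict: "clock": time; "joint_positions": joint angles; "joint_vel": joint speeds; "effort": joint torques, N m; "tcp_pos": TCP position; "eef_rot": TCP orientation; "contact_force": force on the tool from outside, world axes, zero at the start; "ft_torque": the same for the moment, N m; "opening": finger opening in m; "finger_force": force on a finger pad.
Only numpy, scipy, OpenCV 4.12 (cv2) and the standard library are available. Lean on these libraries where they do the work, as an engineer would, in place of code of your own. Each camera call takes 0.05 s, during which the arm holds its last target. There are 200 camera calls.

## Working session

There is one attempt and no reset: what is moved stays moved. The work goes in short steps, Python scripts to look and compute and a tool call to move; the robot and the scene stay as the last step left them, time stands still between calls to the robot, and variables do not carry over. Pictures are saved under pics/ and viewed, at most 10 in all, crops included, and the job is handed in when it is done.

Besides the shell and the picture viewer there is one more tool, called in YAML: its name, and indented under it one key for each argument. arm_command: Moves the arm, as the interface text tells. Its arguments: {"type":"object","properties":{"targets":{"type":"array"},"squeeze":{"type":"number"}},"required":["targets"]}

```bash
mkdir -p pics; python3 - <<'E'
from cell import ctrl, imaging
import cv2
s=ctrl.read_state(); print(s)
for n in("scene","top"):
    im=imaging.snapshot(n); cv2.imwrite(f"pics/{n}0.png",im[:,:,::-1]); p=imaging.camera_params(n); print(n,p)
E
```

```text
{'clock': 0.0, 'joint_positions': array([ 1.24598635e+00,  3.20321194e-01,  1.56569360e+00, -1.82893581e-05,
        1.25737674e+00, -2.00163760e-02]), 'joint_vel': array([ 0.00026605,  0.00183467, -0.00034824,  0.00127318, -0.00050852,
        0.00040035]), 'effort': array([ 1.54043883e-03, -4.12476075e+01, -2.31976193e+01,  7.29674287e-02,
        4.58948000e-02, -1.24849171e-04]), 'tcp_pos': array([0.17240747, 0.54801301, 0.21309779]), 'eef_rot': array([-1.45740868e-04,  1.51804732e-01,  9.88410094e-01, -8.87599083e-04]), 'contact_force': array([-0.20387943, -0.17380454,  0.11634077]), 'ft_torque': array([-0.00046706,  0.02004534,  0.01341341]), 'finger_force': 0.0, 'opening': 0.0915308566811834}
scene {'fx': 480.4379423860052, 'fy': 480.4379423860052, 'cx': 282.7339217815484, 'cy': 213.77209967782312, 'T': array([[ 0.85320943, -0.33057416,  0.40342829, -0.0698416 ],
       [-0.5211879 , -0.51083379,  0.68367537, -1.15586697],
       [-0.01992061, -0.79358022, -0.60813946,  1.1046687 ],
       [ 0.        ,  0.        ,  0.        ,  1.        ]])}
top {'fx': 434.1642480290619, 'fy': 434.1642480290619, 'cx': 279.94132647259374, 'cy': 206.64815581906868, 'T': array([[-1.00360768e-02, -9.96923578e-01,  7.77345224e-02,
         4.80224566e-01],
       [-9.99949538e-01,  1.00403518e-02, -3.35846933e-04,
        -7.13135719e-02],
       [-4.45668225e-04, -7.77339703e-02, -9.96974037e-01,
         1.41508089e+00],
       [ 0.00000000e+00,  0.00000000e+00,  0.00000000e+00,
         1.00000000e+00]])}
```

View pics/scene0.png

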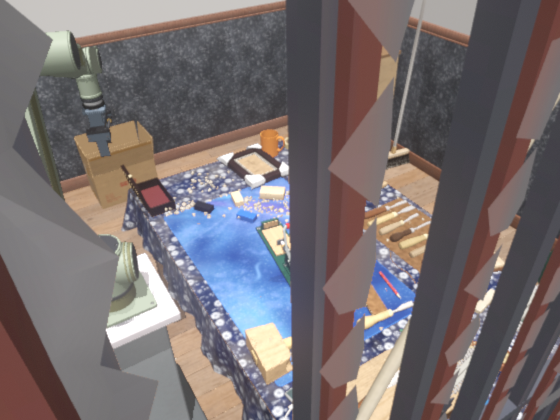

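View pics/top0.png

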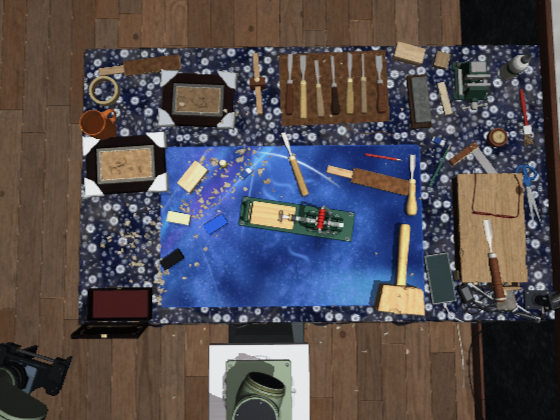

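The top view shows the blank at about (178,217) and the larger pale block at (193,177). The clamp runs from (240,212) at the fixed jaw to (355,225) at the lever end. I'll measure these.

```bash
cat > h.py <<'E'
import numpy as np, cv2
from cell import ctrl, imaging
def ray(n,u,v,z):
    p=imaging.camera_params(n);T=p["T"]
    d=T[:3,:3]@np.array([(u-p["cx"])/p["fx"],(v-p["cy"])/p["fy"],1]);o=T[:3,3]
    return o+d*(z-o[2])/d[2]
def proj(n,X):
    p=imaging.camera_params(n);T=p["T"];c=T[:3,:3].T@(np.array(X)-T[:3,3])
    return np.array([c[0]/c[2]*p["fx"]+p["cx"],c[1]/c[2]*p["fy"]+p["cy"]])
def comps(n,mask,roi,z,amin=30):
    m=np.zeros_like(mask);x0,y0,x1,y1=roi;m[y0:y1,x0:x1]=mask[y0:y1,x0:x1]
    for c in cv2.findContours(m,cv2.RETR_EXTERNAL,cv2.CHAIN_APPROX_NONE)[0]:
        if cv2.contourArea(c)<amin: continue
        r=cv2.minAreaRect(c);b=cv2.boxPoints(r)
        W=np.array([ray(n,*q,z)[:2] for q in b]);
        M=cv2.moments(c);
        e=[W[1]-W[0],W[2]-W[1]];L=[np.linalg.norm(q) for q in e];k=int(np.argmax(L))
        print(np.round(r[0],1),"ctr",np.round(W.mean(0),4),"cen",np.round(ray(n,M["m10"]/M["m00"],M["m01"]/M["m00"],z)[:2],4),"size",np.round(L,4),"yaw long",round(float(np.arctan2(e[k][1],e[k][0])),3))
E
python3 - <<'E'
from h import *
im=imaging.snapshot("top");bgr=im[:,:,::-1].copy();hsv=cv2.cvtColor(bgr,cv2.COLOR_BGR2HSV)
pale=cv2.inRange(hsv,(8,30,140),(35,170,255));green=cv2.inRange(hsv,(50,60,20),(92,255,190));red=cv2.inRange(hsv,(0,130,90),(8,255,255))|cv2.inRange(hsv,(172,130,90),(180,255,255))
print("blank");comps("top",pale,(160,205,198,230),.022)
print("bed");comps("top",pale,(235,190,360,245),.018)
print("green");comps("top",green,(225,185,365,250),.01)
print("red");comps("top",red,(290,195,345,240),.18,8)
c=cv2.resize(bgr[190:250,160:360],None,fx=4,fy=4,interpolation=cv2.INTER_CUBIC)
s=imaging.snapshot("scene")[:,:,::-1]
d=cv2.resize(s[180:300,190:310],None,fx=2.9,fy=2.9,interpolation=cv2.INTER_CUBIC)
o=np.zeros((590,800,3),np.uint8);o[:240]=c;o[240:588,:348]=d;cv2.imwrite("pics/c1.png",o)
E
```

```text
blank
[178.3 217.6] ctr [0.557  0.2551] cen [0.557  0.2552] size [0.0321 0.0709] yaw long -1.778
bed
[272.8 214.7] ctr [ 0.5633 -0.0483] cen [ 0.5636 -0.0465] size [0.0735 0.1389] yaw long -1.723
green
[296.2 218.5] ctr [ 0.5509 -0.1239] cen [ 0.5431 -0.1606] size [0.0943 0.3674] yaw long -1.727
red
[320.5 218.4] ctr [ 0.5418 -0.1869] cen [ 0.542  -0.1877] size [0.0537 0.0185] yaw long -0.158
```

View pics/c1.png

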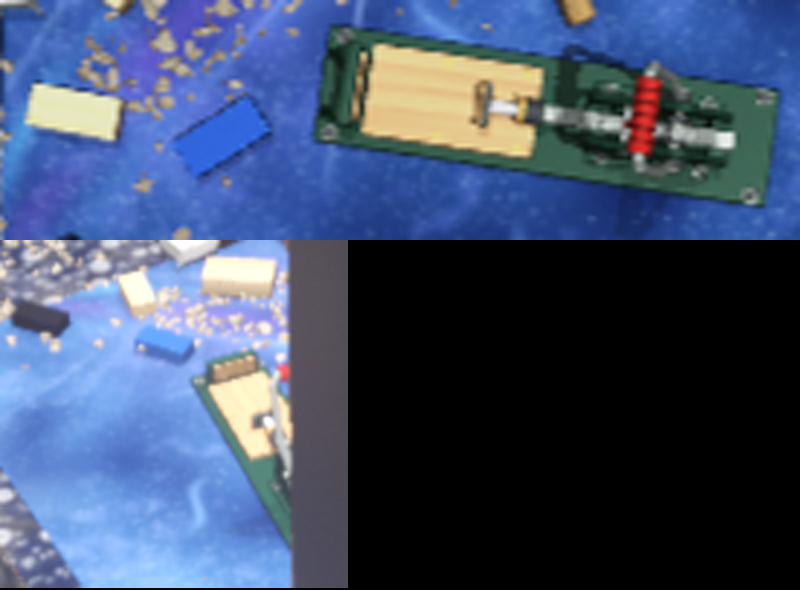

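The crop confirms the rest of the layout: the foot is at about (281,216) full-frame, the fixed jaw at about (248,211), and the red bar at (320,218). The lever position matches the clamp pose (yaw -0.156) to within 1 mm. Next I'll move above the blank.

arm_command:
  targets:
    - {"x": 0.048,"y": -0.0366,"wz": -0.184}
    - {"x": 0.048,"y": -0.0366,"wz": -0.184}
    - {"x": 0.048,"y": -0.0366,"wz": -0.184}
    - {"x": 0.048,"y": -0.0366,"wz": -0.184}
    - {"x": 0.048,"y": -0.0366,"wz": -0.184}
    - {"x": 0.048,"y": -0.0366,"wz": -0.184}
    - {"x": 0.048,"y": -0.0366,"wz": -0.184}
    - {"x": 0.048,"y": -0.0366,"wz": -0.184}

```text
invalid input at $.targets[0]: expected keys x, y, z, wx, wy, wz, hand
```

arm_command:
  targets:
    - {}
    - {}

```text
invalid input at $.targets[0]: expected keys x, y, z, wx, wy, wz, hand
```

arm_command:
  targets:
    - {"x": 0.048,"y": -0.0366,"z": 0,"wx": 0,"wy": 0,"wz": -0.184,"hand": -1}
    - {"x": 0.048,"y": -0.0366,"z": 0,"wx": 0,"wy": 0,"wz": -0.184,"hand": -1}
    - {"x": 0.048,"y": -0.0366,"z": 0,"wx": 0,"wy": 0,"wz": -0.184,"hand": -1}
    - {"x": 0.048,"y": -0.0366,"z": 0,"wx": 0,"wy": 0,"wz": -0.184,"hand": -1}
    - {"x": 0.048,"y": -0.0366,"z": 0,"wx": 0,"wy": 0,"wz": -0.184,"hand": -1}
    - {"x": 0.048,"y": -0.0366,"z": 0,"wx": 0,"wy": 0,"wz": -0.184,"hand": -1}
    - {"x": 0.048,"y": -0.0366,"z": 0,"wx": 0,"wy": 0,"wz": -0.184,"hand": -1}
    - {"x": 0.048,"y": -0.0366,"z": 0,"wx": 0,"wy": 0,"wz": -0.184,"hand": -1}

```text
clock: 1.2
tcp_pos: [0.5579, 0.2543, 0.2139]
eef_rot: [-0.0, 0.778, 0.628, 0.0]
contact_force: [0.5, -0.2, -1.0]
opening: 0.0912
finger_force: 0.0
```

arm_command:
  targets:
    - {"x": 0,"y": 0,"z": 0,"wx": 0,"wy": 0,"wz": 0,"hand": -0.3}
    - {"x": 0,"y": 0,"z": 0,"wx": 0,"wy": 0,"wz": 0,"hand": -0.3}

```text
clock: 1.45
tcp_pos: [0.556, 0.2557, 0.2135]
eef_rot: [-0.0, 0.776, 0.631, -0.001]
contact_force: [0.2, -1.1, -0.1]
opening: 0.0741
finger_force: 0.0
```

arm_command:
  targets:
    - {"x": 0.001,"y": 0,"z": -0.05,"wx": 0,"wy": 0,"wz": 0,"hand": -0.3}
    - {"x": 0,"y": 0,"z": -0.05,"wx": 0,"wy": 0,"wz": 0,"hand": -0.3}
    - {"x": 0,"y": 0,"z": -0.05,"wx": 0,"wy": 0,"wz": 0,"hand": -0.3}
    - {"x": 0,"y": 0,"z": -0.035,"wx": 0,"wy": 0,"wz": 0,"hand": -0.3}
    - {"x": 0,"y": 0,"z": -0.015,"wx": 0,"wy": 0,"wz": 0,"hand": -0.3}
    - {"x": 0,"y": 0,"z": -0.007,"wx": 0,"wy": 0,"wz": 0,"hand": -0.3}
    - {"x": 0,"y": 0,"z": 0,"wx": 0,"wy": 0,"wz": 0,"hand": -0.3}

```text
clock: 2.33
tcp_pos: [0.5579, 0.2563, 0.0079]
eef_rot: [0.0, 0.776, 0.631, 0.001]
contact_force: [-0.3, 0.4, -0.1]
opening: 0.0593
finger_force: 0.0
```

arm_command:
  targets:
    - {"x": 0,"y": 0,"z": 0,"wx": 0,"wy": 0,"wz": 0,"hand": 1}
    - {"x": 0,"y": 0,"z": 0,"wx": 0,"wy": 0,"wz": 0,"hand": 1}
    - {"x": 0,"y": 0,"z": 0,"wx": 0,"wy": 0,"wz": 0,"hand": 1}
    - {"x": 0,"y": 0,"z": 0,"wx": 0,"wy": 0,"wz": 0,"hand": 1}
    - {"x": 0,"y": 0,"z": 0,"wx": 0,"wy": 0,"wz": 0,"hand": 1}
    - {"x": 0,"y": 0,"z": 0,"wx": 0,"wy": 0,"wz": 0,"hand": 1}
  squeeze: 12

```text
clock: 3.08
tcp_pos: [0.5579, 0.2558, 0.0076]
eef_rot: [0.0, 0.776, 0.631, 0.0]
contact_force: [0.0, -0.9, 5.3]
opening: 0.0338
finger_force: 12.0
```

arm_command:
  targets:
    - {"x": 0,"y": 0,"z": 0.02,"wx": 0,"wy": 0,"wz": 0,"hand": 1}
    - {"x": 0,"y": 0,"z": 0.045,"wx": 0,"wy": 0,"wz": 0,"hand": 1}
    - {"x": 0,"y": 0,"z": 0.045,"wx": 0,"wy": 0,"wz": 0.01,"hand": 1}
    - {"x": 0.002,"y": -0.055,"z": 0,"wx": 0,"wy": 0,"wz": 0.01,"hand": 1}
    - {"x": 0.002,"y": -0.058,"z": 0,"wx": 0,"wy": 0,"wz": 0.01,"hand": 1}
    - {"x": 0.002,"y": -0.058,"z": 0,"wx": 0,"wy": 0,"wz": 0.01,"hand": 1}
    - {"x": 0.002,"y": -0.058,"z": 0,"wx": 0,"wy": 0,"wz": 0.01,"hand": 1}
    - {"x": 0.001,"y": -0.047,"z": 0,"wx": 0,"wy": 0,"wz": 0,"hand": 1}

```text
clock: 4.08
tcp_pos: [0.5662, -0.0225, 0.1165]
eef_rot: [-0.0, 0.76, 0.65, -0.0]
contact_force: [1.0, 0.4, -1.0]
opening: 0.0338
finger_force: 12.0
```

arm_command:
  targets:
    - {"x": 0,"y": 0,"z": 0,"wx": 0,"wy": 0,"wz": 0,"hand": 1}
    - {"x": 0,"y": 0,"z": 0,"wx": 0,"wy": 0,"wz": 0,"hand": 1}
    - {"x": 0,"y": 0,"z": 0,"wx": 0,"wy": 0,"wz": 0,"hand": 1}

```text
clock: 4.45
tcp_pos: [0.5665, -0.019, 0.1168]
eef_rot: [-0.0, 0.76, 0.65, -0.0]
contact_force: [-0.0, 0.7, 0.2]
opening: 0.0343
finger_force: 12.0
```

```bash
python3 - <<'E'
from h import *
a=imaging.snapshot("top")[:,:,::-1];b=imaging.snapshot("scene")[:,:,::-1]
o=np.zeros((590,800,3),np.uint8)
o[:240]=cv2.resize(a[185:245,160:360],None,fx=4,fy=4,interpolation=cv2.INTER_CUBIC)
o[240:588,:348]=cv2.resize(b[180:300,190:310],None,fx=2.9,fy=2.9,interpolation=cv2.INTER_CUBIC)
cv2.imwrite("pics/c2.png",o);print(ctrl.read_state())
E
```

```text
{'clock': 4.55, 'joint_positions': array([-5.40134392e-02,  3.84925118e-01,  1.72654516e+00,  1.43276747e-04,
        1.03021424e+00,  1.00073291e-01]), 'joint_vel': array([-0.00217295, -0.00113505, -0.00060083, -0.00035071,  0.00073852,
       -0.00132232]), 'effort': array([-1.79755390e-01, -4.22875893e+01, -2.06941438e+01,  6.11536531e-02,
        2.93982890e-02,  1.45373262e-03]), 'tcp_pos': array([ 0.56652972, -0.01907192,  0.11689273]), 'eef_rot': array([-7.61458859e-05,  7.59457232e-01,  6.50557228e-01,  9.19850601e-06]), 'contact_force': array([ 0.24773196, -0.32675798,  0.11908283]), 'ft_torque': array([-0.08558038,  0.05149191, -0.01897038]), 'finger_force': 11.9998200237751, 'opening': 0.03393100831757969}
```

View pics/c2.png

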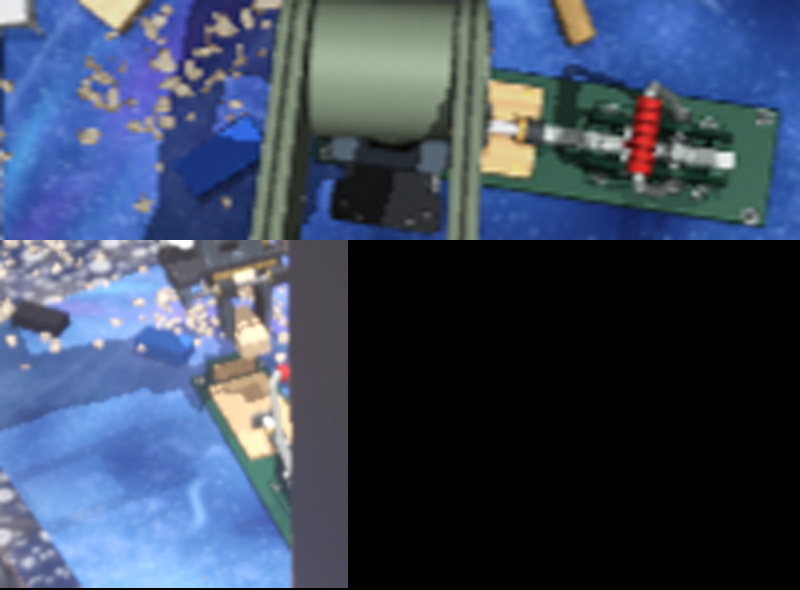

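The blank is held above the bed, at about (250,320) in the crop, and aligned with it. Lowering now.

arm_command:
  targets:
    - {"x": 0,"y": -0.001,"z": -0.03,"wx": 0,"wy": 0,"wz": 0,"hand": 1}
    - {"x": 0,"y": 0,"z": -0.03,"wx": 0,"wy": 0,"wz": 0,"hand": 1}
    - {"x": 0,"y": 0,"z": -0.02,"wx": 0,"wy": 0,"wz": 0,"hand": 1}
    - {"x": 0,"y": 0,"z": -0.007,"wx": 0,"wy": 0,"wz": 0,"hand": 1}
    - {"x": 0,"y": 0,"z": -0.0035,"wx": 0,"wy": 0,"wz": 0,"hand": 1}
    - {"x": 0,"y": 0,"z": 0,"wx": 0,"wy": 0,"wz": 0,"hand": 1}
    - {"x": 0,"y": 0,"z": 0,"wx": 0,"wy": 0,"wz": 0,"hand": 1}

```text
clock: 5.42
tcp_pos: [0.5671, -0.0213, 0.0273]
eef_rot: [0.001, 0.76, 0.65, 0.001]
contact_force: [0.2, 0.0, -0.6]
opening: 0.0341
finger_force: 12.0
```

arm_command:
  targets:
    - {"x": 0,"y": 0,"z": -0.0015,"wx": 0,"wy": 0,"wz": 0,"hand": 1}
    - {"x": 0,"y": 0,"z": 0,"wx": 0,"wy": 0,"wz": 0,"hand": 1}
    - {"x": 0,"y": 0,"z": 0,"wx": 0,"wy": 0,"wz": 0,"hand": 1}

```text
clock: 5.8
tcp_pos: [0.5671, -0.0214, 0.0256]
eef_rot: [0.0, 0.76, 0.65, 0.0]
contact_force: [-1.8, -0.6, 4.7]
opening: 0.0341
finger_force: 12.0
```

arm_command:
  targets:
    - {"x": 0,"y": 0,"z": 0,"wx": 0,"wy": 0,"wz": 0,"hand": 0}
    - {"x": 0,"y": 0,"z": 0,"wx": 0,"wy": 0,"wz": 0,"hand": -0.2}
    - {"x": 0,"y": 0,"z": 0,"wx": 0,"wy": 0,"wz": 0,"hand": -0.3}

```text
clock: 6.18
tcp_pos: [0.5663, -0.0213, 0.0247]
eef_rot: [-0.0, 0.76, 0.65, -0.0]
contact_force: [0.3, -0.4, 0.9]
opening: 0.0585
finger_force: 0.0
```

arm_command:
  targets:
    - {"x": 0,"y": 0,"z": 0.03,"wx": 0,"wy": 0,"wz": 0,"hand": -0.3}
    - {"x": 0,"y": 0,"z": 0.06,"wx": 0,"wy": 0,"wz": 0,"hand": -0.3}
    - {"x": 0,"y": 0,"z": 0.06,"wx": 0,"wy": 0,"wz": 0,"hand": -0.3}
    - {"x": 0,"y": 0,"z": 0.06,"wx": 0,"wy": 0,"wz": -0.14,"hand": -0.3}
    - {"x": 0,"y": -0.018,"z": 0.03,"wx": 0,"wy": 0,"wz": -0.179,"hand": -0.3}
    - {"x": -0.005,"y": -0.02,"z": 0.01,"wx": 0,"wy": 0,"wz": -0.179,"hand": -0.3}
    - {"x": -0.005,"y": -0.02,"z": 0,"wx": 0,"wy": 0,"wz": -0.179,"hand": -0.3}
    - {"x": -0.005,"y": -0.02,"z": 0,"wx": 0,"wy": 0,"wz": -0.179,"hand": -0.3}

```text
clock: 7.18
tcp_pos: [0.5512, -0.0999, 0.275]
eef_rot: [0.0, 0.962, 0.273, -0.0]
contact_force: [-0.7, -0.3, -0.6]
opening: 0.0596
finger_force: 0.0
```

arm_command:
  targets:
    - {"x": -0.003,"y": -0.022,"z": 0,"wx": 0,"wy": 0,"wz": -0.179,"hand": -0.3}
    - {"x": -0.003,"y": -0.022,"z": 0,"wx": 0,"wy": 0,"wz": -0.179,"hand": -0.3}
    - {"x": -0.002,"y": -0.022,"z": 0,"wx": 0,"wy": 0,"wz": -0.179,"hand": -0.3}
    - {"x": -0.002,"y": -0.022,"z": 0,"wx": 0,"wy": 0,"wz": -0.179,"hand": -0.3}
    - {"x": 0,"y": 0,"z": 0,"wx": 0,"wy": 0,"wz": 0,"hand": -0.3}
    - {"x": 0,"y": 0,"z": 0,"wx": 0,"wy": 0,"wz": 0,"hand": -0.3}

```text
clock: 7.92
tcp_pos: [0.5415, -0.1867, 0.2748]
eef_rot: [-0.0, 0.997, -0.078, -0.0]
contact_force: [1.1, -0.5, 0.3]
opening: 0.0592
finger_force: 0.0
```

```bash
python3 - <<'E'
from h import *
a=imaging.snapshot("top")[:,:,::-1];b=imaging.snapshot("scene")[:,:,::-1]
o=np.zeros((590,800,3),np.uint8)
o[:240]=cv2.resize(a[185:245,160:360],None,fx=4,fy=4,interpolation=cv2.INTER_CUBIC)
o[240:588,:348]=cv2.resize(b[180:300,190:310],None,fx=2.9,fy=2.9,interpolation=cv2.INTER_CUBIC)
cv2.imwrite("pics/c3.png",o)
hsv=cv2.cvtColor(a,cv2.COLOR_BGR2HSV)
comps("top",cv2.inRange(hsv,(8,20,200),(35,110,255)),(235,190,300,240),.040)
print(ctrl.read_state()["joint_positions"])
E
```

```text
[284.3 223.2] ctr [ 0.5348 -0.0851] cen [ 0.5319 -0.0841] size [0.0278 0.0507] yaw long -1.723
[260.3 216.2] ctr [ 0.5578 -0.0092] cen [ 0.5581 -0.0059] size [0.0523 0.0538] yaw long -1.8
[-3.51875127e-01  2.85333292e-01  1.46087786e+00  2.59648646e-04
  1.39567221e+00  1.37403542e+00]
```

View pics/c3.png

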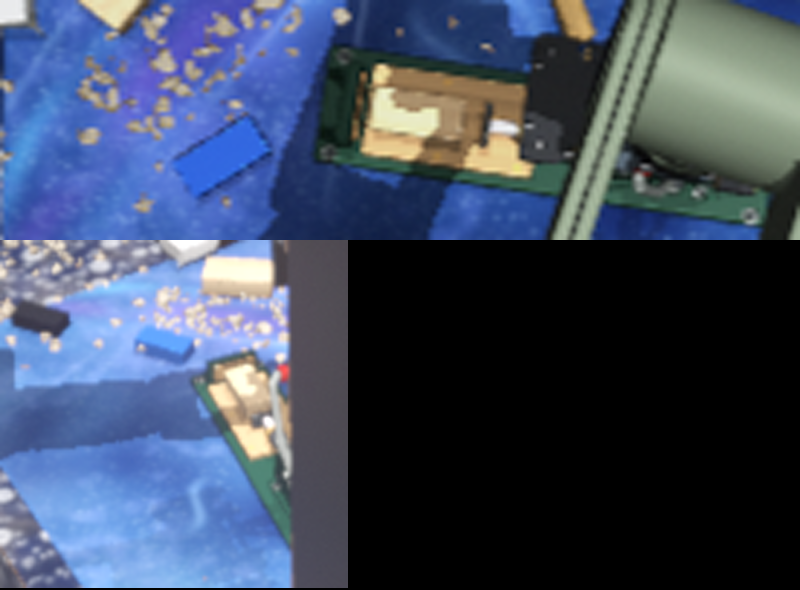

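The blank lies flat between the foot and the fixed jaw, at about (425,120) in the crop. Going down on the handle.

arm_command:
  targets:
    - {"x": 0,"y": 0,"z": -0.04,"wx": 0,"wy": 0,"wz": 0,"hand": -0.3}
    - {"x": 0,"y": 0,"z": -0.035,"wx": 0,"wy": 0,"wz": 0,"hand": -0.3}
    - {"x": 0,"y": 0,"z": -0.022,"wx": 0,"wy": 0,"wz": 0,"hand": -0.3}
    - {"x": 0,"y": 0,"z": -0.0095,"wx": 0,"wy": 0,"wz": 0,"hand": -0.3}
    - {"x": 0,"y": 0,"z": 0,"wx": 0,"wy": 0,"wz": 0,"hand": -0.3}
    - {"x": 0,"y": 0,"z": 0,"wx": 0,"wy": 0,"wz": 0,"hand": -0.3}

```text
clock: 8.78
tcp_pos: [0.5423, -0.1874, 0.1697]
eef_rot: [0.0, 0.997, -0.078, 0.001]
contact_force: [0.5, -0.1, -0.5]
opening: 0.0592
finger_force: 0.0
```

```bash
cat >> h.py <<'E'
U=np.array([np.sin(.156),np.cos(.156),0]); PIV=np.array([.5509,-.1239,0])-.1*U+[0,0,.063]
def meas(n=8):
    F=[];P=[]
    for i in range(n):
        imaging.snapshot("top");s=ctrl.read_state();F.append(s["contact_force"]);P.append(s["tcp_pos"])
    F=np.array(F);p=np.mean(P,0)
    g=p+[0,0,.019]-PIV;th=np.arctan2(g@U,g[2])
    t=U*np.cos(th)-np.array([0,0,np.sin(th)])
    print("clk",s["clock"],"F",F.mean(0).round(2),"sd",F.std(0).round(2),"tcp",p.round(4),"r",round(np.hypot(g@U,g[2]),4),"q",round(.29-th,3),"Fy",round(F.mean(0)@U,2),"Ft",round(F.mean(0)@t,2),"op",round(s["opening"],4),"ff",round(s["finger_force"],1))
E
python3 -c "
from h import *
meas()"
```

```text
clk 9.175 F [ 0.11  0.38 -0.08] sd [0.44 0.39 0.54] tcp [ 0.5419 -0.1874  0.1692] r 0.1302 q 0.011 Fy 0.4 Ft 0.4 op 0.0593 ff 0.0
```

arm_command:
  targets:
    - {"x": 0,"y": 0,"z": 0,"wx": 0,"wy": 0,"wz": 0,"hand": 1}
    - {"x": 0,"y": 0,"z": 0,"wx": 0,"wy": 0,"wz": 0,"hand": 1}
    - {"x": 0,"y": 0,"z": 0,"wx": 0,"wy": 0,"wz": 0,"hand": 1}
    - {"x": 0,"y": 0,"z": 0,"wx": 0,"wy": 0,"wz": 0,"hand": 1}
    - {"x": 0,"y": 0,"z": 0,"wx": 0,"wy": 0,"wz": 0,"hand": 1}
    - {"x": 0,"y": 0,"z": 0,"wx": 0,"wy": 0,"wz": 0,"hand": 1}
  squeeze: 20

```text
clock: 9.93
tcp_pos: [0.5415, -0.1876, 0.1685]
eef_rot: [0.0, 0.997, -0.078, -0.0]
contact_force: [-0.7, -1.6, 0.1]
opening: 0.0174
finger_force: 20.0
```

```bash
python3 -c "
from h import *
meas()"
```

```text
clk 10.325 F [-0.26 -1.94 -0.24] sd [0.6  0.36 0.61] tcp [ 0.5415 -0.1876  0.1685] r 0.1295 q 0.011 Fy -1.96 Ft -1.82 op 0.0178 ff 20.0
```

arm_command:
  targets:
    - {"x": -0.0028,"y": -0.0176,"z": 0.004,"wx": 0,"wy": 0,"wz": 0,"hand": 1}
    - {"x": -0.0029,"y": -0.0185,"z": 0.0015,"wx": 0,"wy": 0,"wz": 0,"hand": 1}
    - {"x": -0.0029,"y": -0.0186,"z": -0.0013,"wx": 0,"wy": 0,"wz": 0,"hand": 1}
    - {"x": -0.0028,"y": -0.0176,"z": -0.0038,"wx": 0,"wy": 0,"wz": 0,"hand": 1}
    - {"x": 0,"y": 0,"z": 0,"wx": 0,"wy": 0,"wz": 0,"hand": 1}
    - {"x": 0,"y": 0,"z": 0,"wx": 0,"wy": 0,"wz": 0,"hand": 1}
    - {"x": 0,"y": 0,"z": 0,"wx": 0,"wy": 0,"wz": 0,"hand": 1}

```text
clock: 11.2
tcp_pos: [0.5302, -0.259, 0.1695]
eef_rot: [0.0, 0.997, -0.078, 0.0]
contact_force: [-1.2, 1.4, 5.6]
opening: 0.0174
finger_force: 20.0
```

```bash
python3 -c "
from h import *
meas()"
```

```text
clk 11.6 F [-1.53  2.02  5.46] sd [0.47 0.49 0.47] tcp [ 0.5302 -0.259   0.1696] r 0.1308 q 0.574 Fy 1.76 Ft 3.22 op 0.0176 ff 20.0
```

arm_command:
  targets:
    - {"x": 0.0028,"y": 0.0176,"z": 0.0043,"wx": 0,"wy": 0,"wz": 0,"hand": 1}
    - {"x": 0.0029,"y": 0.0186,"z": 0.0013,"wx": 0,"wy": 0,"wz": 0,"hand": 1}
    - {"x": 0.0029,"y": 0.0185,"z": -0.0015,"wx": 0,"wy": 0,"wz": 0,"hand": 1}
    - {"x": 0.0028,"y": 0.0176,"z": -0.004,"wx": 0,"wy": 0,"wz": 0,"hand": 1}
    - {"x": 0,"y": 0,"z": 0,"wx": 0,"wy": 0,"wz": 0,"hand": 1}
    - {"x": 0,"y": 0,"z": 0,"wx": 0,"wy": 0,"wz": 0,"hand": 1}
    - {"x": 0,"y": 0,"z": 0,"wx": 0,"wy": 0,"wz": 0,"hand": 1}

```text
clock: 12.48
tcp_pos: [0.542, -0.1876, 0.1694]
eef_rot: [0.001, 0.997, -0.078, 0.001]
contact_force: [-0.9, -3.9, 3.1]
opening: 0.0175
finger_force: 20.0
```

```bash
python3 -c "
from h import *
meas(6)"
```

```text
clk 12.775 F [ 0.32 -3.86  4.82] sd [0.36 0.31 0.34] tcp [ 0.542  -0.1876  0.1693] r 0.1303 q 0.012 Fy -3.77 Ft -4.94 op 0.0175 ff 20.0
```

arm_command:
  targets:
    - {"x": -0.0028,"y": -0.0176,"z": 0.004,"wx": 0,"wy": 0,"wz": 0,"hand": 1}
    - {"x": -0.0029,"y": -0.0185,"z": 0.0015,"wx": 0,"wy": 0,"wz": 0,"hand": 1}
    - {"x": -0.0029,"y": -0.0186,"z": -0.0013,"wx": 0,"wy": 0,"wz": 0,"hand": 1}
    - {"x": -0.0028,"y": -0.0176,"z": -0.0035,"wx": 0,"wy": 0,"wz": 0,"hand": 1}
    - {"x": 0,"y": 0,"z": 0,"wx": 0,"wy": 0,"wz": 0,"hand": 1}
    - {"x": 0,"y": 0,"z": 0,"wx": 0,"wy": 0,"wz": 0,"hand": 1}
    - {"x": 0,"y": 0,"z": 0,"wx": 0,"wy": 0,"wz": 0,"hand": 1}

```text
clock: 13.65
tcp_pos: [0.5299, -0.259, 0.1694]
eef_rot: [-0.0, 0.997, -0.078, -0.001]
contact_force: [-0.5, 2.1, 2.5]
opening: 0.0176
finger_force: 20.0
```

```bash
python3 -c "
from h import *
meas()
a=imaging.snapshot('top')[:,:,::-1];b=imaging.snapshot('scene')[:,:,::-1]
o=np.zeros((590,800,3),np.uint8)
o[:240]=cv2.resize(a[185:245,160:360],None,fx=4,fy=4,interpolation=cv2.INTER_CUBIC)
o[240:588,:348]=cv2.resize(b[180:300,190:310],None,fx=2.9,fy=2.9,interpolation=cv2.INTER_CUBIC)
cv2.imwrite('pics/c4.png',o)"
```

```text
clk 14.05 F [0.25 3.06 1.49] sd [0.39 0.67 0.42] tcp [ 0.5299 -0.2591  0.1694] r 0.1307 q 0.575 Fy 3.06 Ft 3.35 op 0.0173 ff 20.0
```

View pics/c4.png

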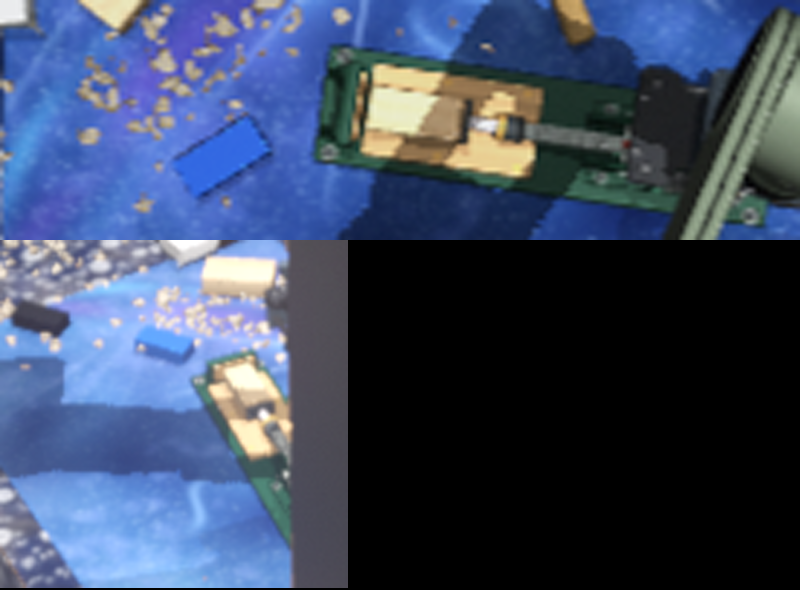

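The foot has crept up to about (468,120) in the crop, and the blank sits near the cork jaw. The pull is still at idle force, so I'll take the next stroke.

arm_command:
  targets:
    - {"x": 0.0028,"y": 0.0176,"z": 0.0035,"wx": 0,"wy": 0,"wz": 0,"hand": 1}
    - {"x": 0.0029,"y": 0.0186,"z": 0.0013,"wx": 0,"wy": 0,"wz": 0,"hand": 1}
    - {"x": 0.0029,"y": 0.0185,"z": -0.0015,"wx": 0,"wy": 0,"wz": 0,"hand": 1}
    - {"x": 0.0028,"y": 0.0176,"z": -0.004,"wx": 0,"wy": 0,"wz": 0,"hand": 1}
    - {"x": 0,"y": 0,"z": 0,"wx": 0,"wy": 0,"wz": 0,"hand": 1}
    - {"x": 0,"y": 0,"z": 0,"wx": 0,"wy": 0,"wz": 0,"hand": 1}
    - {"x": 0,"y": 0,"z": 0,"wx": 0,"wy": 0,"wz": 0,"hand": 1}

```text
clock: 15.02
tcp_pos: [0.542, -0.1876, 0.1696]
eef_rot: [0.001, 0.997, -0.078, 0.001]
contact_force: [-1.7, -4.1, 5.3]
opening: 0.0174
finger_force: 20.0
```

arm_command:
  targets:
    - {"x": -0.0028,"y": -0.0176,"z": 0.004,"wx": 0,"wy": 0,"wz": 0,"hand": 1}
    - {"x": -0.0029,"y": -0.0185,"z": 0.0015,"wx": 0,"wy": 0,"wz": 0,"hand": 1}
    - {"x": -0.0029,"y": -0.0186,"z": -0.0013,"wx": 0,"wy": 0,"wz": 0,"hand": 1}
    - {"x": -0.0028,"y": -0.0176,"z": -0.0035,"wx": 0,"wy": 0,"wz": 0,"hand": 1}
    - {"x": 0,"y": 0,"z": 0,"wx": 0,"wy": 0,"wz": 0,"hand": 1}
    - {"x": 0,"y": 0,"z": 0,"wx": 0,"wy": 0,"wz": 0,"hand": 1}
    - {"x": 0,"y": 0,"z": 0,"wx": 0,"wy": 0,"wz": 0,"hand": 1}

```text
clock: 15.9
tcp_pos: [0.5302, -0.2591, 0.1697]
eef_rot: [-0.0, 0.997, -0.078, -0.0]
contact_force: [0.1, 3.1, 2.5]
opening: 0.0178
finger_force: 20.0
```

```bash
python3 -c "
from h import *
meas()"
```

```text
clk 16.3 F [0.42 2.69 2.51] sd [0.43 0.48 0.25] tcp [ 0.5302 -0.2592  0.1696] r 0.1309 q 0.575 Fy 2.72 Ft 3.32 op 0.0175 ff 20.0
```

arm_command:
  targets:
    - {"x": 0.0028,"y": 0.0176,"z": 0.0035,"wx": 0,"wy": 0,"wz": 0,"hand": 1}
    - {"x": 0.0029,"y": 0.0186,"z": 0.0013,"wx": 0,"wy": 0,"wz": 0,"hand": 1}
    - {"x": 0.0029,"y": 0.0185,"z": -0.0015,"wx": 0,"wy": 0,"wz": 0,"hand": 1}
    - {"x": 0.0028,"y": 0.0176,"z": -0.004,"wx": 0,"wy": 0,"wz": 0,"hand": 1}
    - {"x": 0,"y": 0,"z": 0,"wx": 0,"wy": 0,"wz": 0,"hand": 1}
    - {"x": 0,"y": 0,"z": 0,"wx": 0,"wy": 0,"wz": 0,"hand": 1}
    - {"x": 0,"y": 0,"z": 0,"wx": 0,"wy": 0,"wz": 0,"hand": 1}

```text
clock: 17.18
tcp_pos: [0.5419, -0.1876, 0.1694]
eef_rot: [0.001, 0.997, -0.078, 0.0]
contact_force: [-0.7, -4.4, 4.1]
opening: 0.0174
finger_force: 20.0
```

arm_command:
  targets:
    - {"x": -0.0028,"y": -0.0176,"z": 0.004,"wx": 0,"wy": 0,"wz": 0,"hand": 1}
    - {"x": -0.0029,"y": -0.0185,"z": 0.0015,"wx": 0,"wy": 0,"wz": 0,"hand": 1}
    - {"x": -0.0029,"y": -0.0186,"z": -0.0013,"wx": 0,"wy": 0,"wz": 0,"hand": 1}
    - {"x": -0.0028,"y": -0.0176,"z": -0.0035,"wx": 0,"wy": 0,"wz": 0,"hand": 1}
    - {"x": 0,"y": 0,"z": 0,"wx": 0,"wy": 0,"wz": 0,"hand": 1}
    - {"x": 0,"y": 0,"z": 0,"wx": 0,"wy": 0,"wz": 0,"hand": 1}
    - {"x": 0,"y": 0,"z": 0,"wx": 0,"wy": 0,"wz": 0,"hand": 1}

```text
clock: 18.05
tcp_pos: [0.5299, -0.259, 0.1697]
eef_rot: [-0.0, 0.997, -0.078, -0.0]
contact_force: [0.0, 3.1, 3.3]
opening: 0.0176
finger_force: 20.0
```

```bash
python3 -c "
from h import *
meas()
a=imaging.snapshot('top')[:,:,::-1]
cv2.imwrite('pics/c5.png',np.vstack([cv2.imread('pics/c4.png')[:240],cv2.resize(a[185:245,160:360],None,fx=4,fy=4,interpolation=cv2.INTER_CUBIC)]))"
```

```text
clk 18.45 F [-0.74  3.69  4.22] sd [0.26 0.48 0.42] tcp [ 0.5299 -0.2591  0.1697] r 0.1309 q 0.575 Fy 3.53 Ft 4.58 op 0.0178 ff 20.0
```

View pics/c5.png

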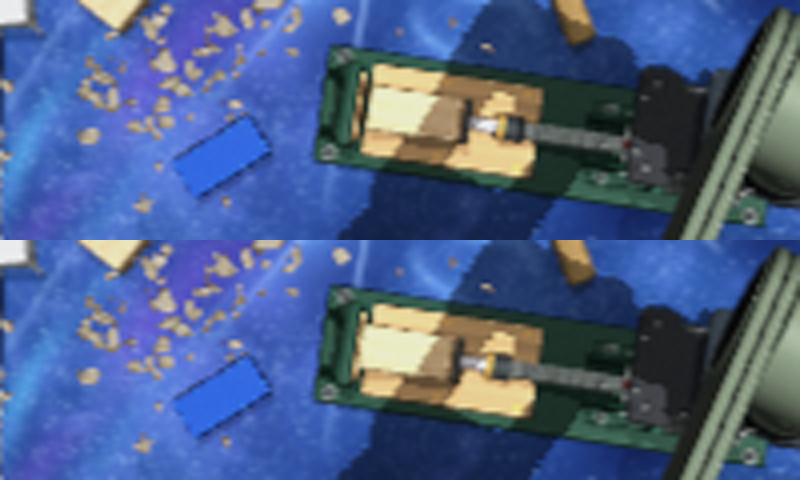

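The blank now sits against the fixed jaw at about (360,350), and force is starting to rise (+1.2 N). I'll take the next stroke.

arm_command:
  targets:
    - {"x": 0.0028,"y": 0.0176,"z": 0.0035,"wx": 0,"wy": 0,"wz": 0,"hand": 1}
    - {"x": 0.0029,"y": 0.0186,"z": 0.0013,"wx": 0,"wy": 0,"wz": 0,"hand": 1}
    - {"x": 0.0029,"y": 0.0185,"z": -0.0015,"wx": 0,"wy": 0,"wz": 0,"hand": 1}
    - {"x": 0.0028,"y": 0.0176,"z": -0.004,"wx": 0,"wy": 0,"wz": 0,"hand": 1}
    - {"x": 0,"y": 0,"z": 0,"wx": 0,"wy": 0,"wz": 0,"hand": 1}
    - {"x": 0,"y": 0,"z": 0,"wx": 0,"wy": 0,"wz": 0,"hand": 1}
    - {"x": 0,"y": 0,"z": 0,"wx": 0,"wy": 0,"wz": 0,"hand": 1}

```text
clock: 19.38
tcp_pos: [0.5419, -0.1876, 0.1692]
eef_rot: [0.001, 0.997, -0.078, 0.0]
contact_force: [-0.8, -4.4, 3.4]
opening: 0.0171
finger_force: 20.0
```

arm_command:
  targets:
    - {"x": -0.0028,"y": -0.0176,"z": 0.004,"wx": 0,"wy": 0,"wz": 0,"hand": 1}
    - {"x": -0.0029,"y": -0.0185,"z": 0.0015,"wx": 0,"wy": 0,"wz": 0,"hand": 1}
    - {"x": -0.0029,"y": -0.0186,"z": -0.0013,"wx": 0,"wy": 0,"wz": 0,"hand": 1}
    - {"x": -0.0028,"y": -0.0176,"z": -0.0035,"wx": 0,"wy": 0,"wz": 0,"hand": 1}
    - {"x": 0,"y": 0,"z": 0,"wx": 0,"wy": 0,"wz": 0,"hand": 1}
    - {"x": 0,"y": 0,"z": 0,"wx": 0,"wy": 0,"wz": 0,"hand": 1}
    - {"x": 0,"y": 0,"z": 0,"wx": 0,"wy": 0,"wz": 0,"hand": 1}

```text
clock: 20.25
tcp_pos: [0.5303, -0.2587, 0.1701]
eef_rot: [-0.002, 0.997, -0.079, 0.0]
contact_force: [0.1, 4.2, 5.1]
opening: 0.0177
finger_force: 20.0
```

```bash
python3 -c "
from h import *
meas(12)"
```

```text
clk 20.85 F [0.16 4.78 4.84] sd [0.51 0.37 0.62] tcp [ 0.5303 -0.2587  0.1701] r 0.1313 q 0.571 Fy 4.75 Ft 5.9 op 0.0178 ff 20.0
```

arm_command:
  targets:
    - {"x": 0.0028,"y": 0.0176,"z": 0.0035,"wx": 0,"wy": 0,"wz": 0,"hand": 1}
    - {"x": 0.0029,"y": 0.0186,"z": 0.0013,"wx": 0,"wy": 0,"wz": 0,"hand": 1}
    - {"x": 0.0029,"y": 0.0185,"z": -0.0015,"wx": 0,"wy": 0,"wz": 0,"hand": 1}
    - {"x": 0.0028,"y": 0.0176,"z": -0.004,"wx": 0,"wy": 0,"wz": 0,"hand": 1}
    - {"x": 0,"y": 0,"z": 0,"wx": 0,"wy": 0,"wz": 0,"hand": 1}
    - {"x": 0,"y": 0,"z": 0,"wx": 0,"wy": 0,"wz": 0,"hand": 1}
    - {"x": 0,"y": 0,"z": 0,"wx": 0,"wy": 0,"wz": 0,"hand": 1}

```text
clock: 21.72
tcp_pos: [0.5418, -0.1875, 0.1692]
eef_rot: [0.001, 0.997, -0.078, 0.0]
contact_force: [-0.3, -3.1, 3.4]
opening: 0.0176
finger_force: 20.0
```

arm_command:
  targets:
    - {"x": -0.0028,"y": -0.0176,"z": 0.004,"wx": 0,"wy": 0,"wz": 0,"hand": 1}
    - {"x": -0.0029,"y": -0.0185,"z": 0.0015,"wx": 0,"wy": 0,"wz": 0,"hand": 1}
    - {"x": -0.0029,"y": -0.0186,"z": -0.0013,"wx": 0,"wy": 0,"wz": 0,"hand": 1}
    - {"x": -0.0028,"y": -0.0176,"z": -0.0035,"wx": 0,"wy": 0,"wz": 0,"hand": 1}
    - {"x": 0,"y": 0,"z": 0,"wx": 0,"wy": 0,"wz": 0,"hand": 1}
    - {"x": 0,"y": 0,"z": 0,"wx": 0,"wy": 0,"wz": 0,"hand": 1}
    - {"x": 0,"y": 0,"z": 0,"wx": 0,"wy": 0,"wz": 0,"hand": 1}

```text
clock: 22.6
tcp_pos: [0.5302, -0.2579, 0.1702]
eef_rot: [-0.003, 0.997, -0.079, 0.0]
contact_force: [0.6, 6.3, 6.7]
opening: 0.0175
finger_force: 20.0
```

```bash
python3 -c "
from h import *
meas(12)"
```

```text
clk 23.2 F [0.92 6.28 6.52] sd [0.43 0.37 0.52] tcp [ 0.5302 -0.2579  0.1703] r 0.1312 q 0.565 Fy 6.35 Ft 7.88 op 0.0176 ff 20.0
```

arm_command:
  targets:
    - {"x": -0.0002,"y": -0.0012,"z": 0.001,"wx": 0,"wy": 0,"wz": 0,"hand": 1}
    - {"x": 0,"y": 0,"z": 0,"wx": 0,"wy": 0,"wz": 0,"hand": 1}
    - {"x": 0,"y": 0,"z": 0,"wx": 0,"wy": 0,"wz": 0,"hand": 1}

```text
clock: 23.58
tcp_pos: [0.5301, -0.2583, 0.1702]
eef_rot: [-0.003, 0.997, -0.079, -0.0]
contact_force: [2.5, 7.1, 3.2]
opening: 0.0175
finger_force: 20.0
```

```bash
python3 -c "
from h import *
meas(12)
a=imaging.snapshot('top')[:,:,::-1]
cv2.imwrite('pics/c6.png',np.vstack([cv2.imread('pics/c5.png')[240:],cv2.resize(a[185:245,160:360],None,fx=4,fy=4,interpolation=cv2.INTER_CUBIC)]))"
```

```text
clk 24.175 F [2.34 7.57 2.06] sd [0.6  0.41 0.51] tcp [ 0.5301 -0.2583  0.1702] r 0.1313 q 0.568 Fy 7.84 Ft 8.11 op 0.0175 ff 20.0
```

View pics/c6.png

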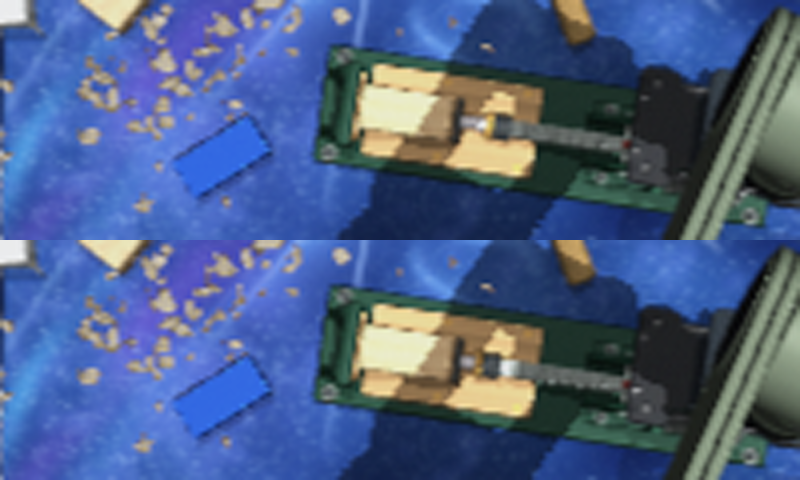

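Compared with the earlier frame, the bar's collar has moved from about (490,125) to (478,360), with the blank against the jaw. I'll quantify the collar and foot travel to cross-check the spring compression.

```bash
python3 - <<'E'
from h import *
f={"c1":cv2.imread('pics/c1.png')[:240],"c3":cv2.imread('pics/c3.png')[:240],"c4":cv2.imread('pics/c4.png')[:240],"c5":cv2.imread('pics/c5.png')[240:],"c6":cv2.imread('pics/c6.png')[240:]}
O=np.array([.5509,-.1239,0])
for k,im in f.items():
    y0=190 if k=="c1" else 185; row=[]
    for l in np.arange(-.03,.09,.003):
        px=[]
        for w in(-.003,0,.003):
            P=O+l*U+w*np.array([U[1],-U[0],0])+[0,0,.032]
            q=(proj("top",P)-[160,y0]+.5)*4-.5; px.append(im[int(round(q[1])),int(round(q[0]))])
        b=np.mean(px,0); row.append(f"{int(b.mean())}{'y' if b[2]-b[0]>45 else ''}")
    print(k,row)
E
```

```text
c1 ['116', '93', '98', '105', '104', '101', '117', '142', '176', '216', '209', '139', '82', '82', '82', '90', '134y', '165y', '181y', '194', '218', '215', '222', '224', '223', '188', '120', '97', '106y', '123y', '167y', '197y', '193y', '193y', '193y', '193y', '193y', '193y', '193y', '192y']
c3 ['68', '24', '31', '33', '33', '32', '39', '55', '67', '66', '66', '66', '64', '66', '74', '88', '83', '93', '157', '197', '221', '217', '225', '227', '228', '186', '86', '50', '83y', '109y', '113y', '109y', '98y', '114y', '142y', '140y', '138y', '138y', '134y', '160y']
c4 ['102', '93', '102', '106', '96', '96', '100', '102', '105', '103', '102', '103', '97', '99', '115', '119', '86', '47', '66', '83', '85', '108', '157y', '171y', '191', '227', '225', '219', '197', '167', '135', '86', '50', '71', '113y', '141y', '142y', '139y', '139y', '140y']
c5 ['99', '96', '105', '105', '95', '102', '105', '96', '91', '93', '98', '105', '107', '103', '101', '96', '94', '109', '125', '117', '97', '87', '87', '80', '96', '141y', '179y', '208', '197', '168', '151', '153', '143', '113', '55', '55', '101y', '141y', '144y', '140y']
c6 ['96', '100', '99', '98', '95', '102', '103', '95', '101', '102', '96', '92', '91', '97', '102', '104', '101', '99', '131', '167', '209', '232', '209', '117', '74', '81', '78', '83', '97y', '112y', '128', '153', '143', '112', '54', '55', '103y', '142y', '144y', '140y']
```

The gap between collar and foot has shrunk by about 12 mm, which is roughly 5.9 N of growth at the handle. The felt increase of about 4.8 N agrees, given the grip friction. One more tooth would overshoot, so I'll stop here, return the lever and release it.

arm_command:
  targets:
    - {"x": 0.003,"y": 0.0188,"z": 0.0025,"wx": 0,"wy": 0,"wz": 0,"hand": 1}
    - {"x": 0.0029,"y": 0.0186,"z": 0.0013,"wx": 0,"wy": 0,"wz": 0,"hand": 1}
    - {"x": 0.0029,"y": 0.0185,"z": -0.0015,"wx": 0,"wy": 0,"wz": 0,"hand": 1}
    - {"x": 0.0027,"y": 0.017,"z": -0.004,"wx": 0,"wy": 0,"wz": 0,"hand": 1}
    - {"x": 0,"y": 0,"z": 0,"wx": 0,"wy": 0,"wz": 0,"hand": 1}
    - {"x": 0,"y": 0,"z": 0,"wx": 0,"wy": 0,"wz": 0,"hand": 1}
    - {"x": 0,"y": 0,"z": 0,"wx": 0,"wy": 0,"wz": 0,"hand": 1}

```text
clock: 25.1
tcp_pos: [0.5416, -0.1875, 0.1691]
eef_rot: [-0.0, 0.997, -0.079, 0.0]
contact_force: [-0.0, -0.3, 3.2]
opening: 0.0173
finger_force: 20.0
```

arm_command:
  targets:
    - {"x": 0,"y": 0,"z": 0,"wx": 0,"wy": 0,"wz": 0,"hand": -0.3}
    - {"x": 0,"y": 0,"z": 0,"wx": 0,"wy": 0,"wz": 0,"hand": -0.3}
    - {"x": 0,"y": 0,"z": 0,"wx": 0,"wy": 0,"wz": 0,"hand": -0.3}
    - {"x": 0,"y": 0,"z": 0,"wx": 0,"wy": 0,"wz": 0,"hand": -0.3}
    - {"x": 0,"y": 0,"z": 0.02,"wx": 0,"wy": 0,"wz": 0,"hand": -0.3}
    - {"x": 0,"y": 0,"z": 0.04,"wx": 0,"wy": 0,"wz": 0,"hand": -0.3}
    - {"x": 0,"y": 0,"z": 0.05,"wx": 0,"wy": 0,"wz": 0,"hand": -0.3}

```text
clock: 25.98
tcp_pos: [0.5409, -0.1876, 0.2792]
eef_rot: [-0.0, 0.997, -0.079, -0.001]
contact_force: [-0.1, 0.0, -0.0]
opening: 0.0594
finger_force: 0.0
```

arm_command:
  targets:
    - {"x": -0.05,"y": 0,"z": 0.02,"wx": 0,"wy": 0,"wz": 0,"hand": -0.3}
    - {"x": -0.05,"y": 0,"z": 0,"wx": 0,"wy": 0,"wz": 0,"hand": -0.3}
    - {"x": -0.05,"y": 0,"z": 0,"wx": 0,"wy": 0,"wz": 0,"hand": -0.3}
    - {"x": -0.05,"y": 0,"z": 0,"wx": 0,"wy": 0,"wz": 0,"hand": -0.3}
    - {"x": 0,"y": 0,"z": 0,"wx": 0,"wy": 0,"wz": 0,"hand": -0.3}
    - {"x": 0,"y": 0,"z": 0,"wx": 0,"wy": 0,"wz": 0,"hand": -0.3}

```text
clock: 26.72
tcp_pos: [0.3421, -0.1881, 0.2993]
eef_rot: [0.0, 0.997, -0.079, 0.001]
contact_force: [-0.3, 0.6, -0.5]
opening: 0.0593
finger_force: 0.0
```

```bash
python3 - <<'E'
from h import *
a=imaging.snapshot('top')[:,:,::-1].copy()
cv2.imwrite('pics/c7.png',cv2.resize(a[185:245,160:360],None,fx=4,fy=4,interpolation=cv2.INTER_CUBIC))
hsv=cv2.cvtColor(a,cv2.COLOR_BGR2HSV)
comps("top",cv2.inRange(hsv,(0,130,90),(8,255,255))|cv2.inRange(hsv,(172,130,90),(180,255,255)),(290,195,345,240),.18,8)
im=cv2.imread('pics/c7.png');O=np.array([.5509,-.1239,0]);row=[]
for l in np.arange(-.03,.09,.003):
    px=[]
    for w in(-.003,0,.003):
        q=(proj("top",O+l*U+w*np.array([U[1],-U[0],0])+[0,0,.032])-[160,185]+.5)*4-.5; px.append(im[int(round(q[1])),int(round(q[0]))])
    b=np.mean(px,0); row.append(f"{int(b.mean())}{'y' if b[2]-b[0]>45 else ''}")
print(row,ctrl.read_state()["clock"])
E
```

```text
[320.7 218.5] ctr [ 0.5417 -0.1875] cen [ 0.5421 -0.1877] size [0.0537 0.0173] yaw long -0.158
['133', '100', '97', '97', '106', '106', '111', '160', '187', '169', '154', '162', '179', '188', '190', '189', '184', '172', '160', '194', '229', '213', '120', '83', '80', '79', '90', '140y', '174y', '194', '211', '232', '227', '191', '106', '106', '168y', '217', '224', '221'] 26.775
```

View pics/c7.png

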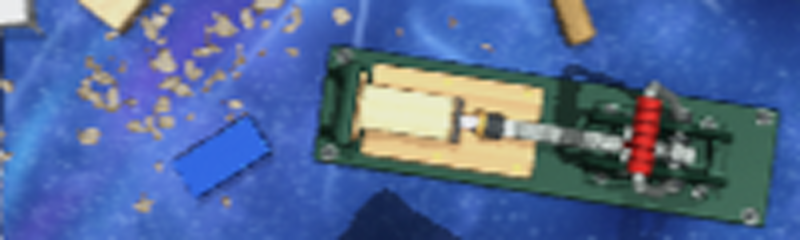

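The blank is gripped against the jaw, the lever is back at rest at (320,218) as at the start, and the arm is clear. The compression is close to the lower limit, so I'll measure the bar and foot travel at sub-pixel level before deciding.

```bash
python3 - <<'E'
from h import *
from scipy.ndimage import map_coordinates, gaussian_filter1d
O=np.array([.5509,-.1239,0]);X=np.array([U[1],-U[0],0]);L=np.arange(-.035,.1,.00025)
def prof(im,ws,h):
    g=im.astype(float).mean(2);r=[]
    for w in ws:
        q=np.array([proj("top",O+l*U+w*X+[0,0,h]) for l in L]);r.append(map_coordinates(g,[q[:,1],q[:,0]],order=1))
    return np.mean(r,0)
A=cv2.imread("pics/top0.png")
B=np.mean([imaging.snapshot("top")[:,:,::-1] for _ in range(4)],0)
np.save("B.npy",B)
for nm,ws,h in(("bar",(-.003,-.0015,0,.0015,.003),.032),("footL",(-.012,-.010,-.008),.037),("footR",(.008,.010,.012),.037)):
    for k,im in(("A",A),("B",B)):
        p=prof(im,ws,h);d=np.gradient(gaussian_filter1d(p,4))/.25
        pk=[(round(L[i]*1e3,1),round(d[i],1)) for i in range(1,len(L)-1) if abs(d[i])>6 and abs(d[i])>=abs(d[i-1]) and abs(d[i])>abs(d[i+1])]
        print(nm,k,pk)
E
```

```text
bar A [(np.float64(-30.2), np.float64(-9.7)), (np.float64(-7.2), np.float64(11.1)), (np.float64(2.8), np.float64(-24.1)), (np.float64(17.8), np.float64(12.8)), (np.float64(26.0), np.float64(6.6)), (np.float64(46.0), np.float64(-18.5)), (np.float64(58.5), np.float64(12.9))]Traceback (most recent call last):
  File "<stdin>", line 14, in <module>
  File "<stdin>", line 7, in prof
  File "h.py", line 8, in proj
    p=imaging.camera_params(n);T=p["T"];c=T[:3,:3].T@(np.array(X)-T[:3,3])
ValueError: time passes only in moves, steps and waits
```

```bash
sed -i 's/^def ray/from functools import lru_cache\ncp=lru_cache(imaging.camera_params)\ndef ray/; s/p=imaging.camera_params(n)/p=cp(n)/' h.py; python3 - <<'E'
from h import *
from scipy.ndimage import map_coordinates, gaussian_filter1d
O=np.array([.5509,-.1239,0]);X=np.array([U[1],-U[0],0]);L=np.arange(-.035,.1,.00025)
def prof(im,ws,h):
    g=im.astype(float).mean(2);r=[]
    for w in ws:
        q=np.array([proj("top",O+l*U+w*X+[0,0,h]) for l in L]);r.append(map_coordinates(g,[q[:,1],q[:,0]],order=1))
    return np.mean(r,0)
A=cv2.imread("pics/top0.png");B=np.load("B.npy")
for nm,ws,h in(("bar",(-.003,-.0015,0,.0015,.003),.032),("footL",(-.012,-.010,-.008),.037),("footR",(.008,.010,.012),.037)):
    for k,im in(("A",A),("B",B)):
        p=prof(im,ws,h);d=np.gradient(gaussian_filter1d(p,4))/.25
        print(nm,k,[(float(round(L[i]*1e3,1)),float(round(d[i],1))) for i in range(1,len(L)-1) if abs(d[i])>6 and abs(d[i])>=abs(d[i-1]) and abs(d[i])>abs(d[i+1])])
E
```

```text
bar A [(-30.2, -9.7), (-7.2, 11.1), (2.8, -24.1), (17.8, 12.8), (26.0, 6.6), (46.0, -18.5), (58.5, 12.9)]
bar B [(-29.2, -10.5), (-10.0, 15.4), (-3.5, -6.1), (26.3, 10.8), (35.0, -26.6), (50.8, 14.6), (59.0, 6.9), (70.5, -25.7), (77.3, 21.3)]
footL A [(-7.5, 6.3), (8.0, 7.6), (27.8, 9.7), (46.0, -13.0), (59.5, 12.7)]
footL B [(-7.7, 6.5), (8.3, 17.7), (37.0, -12.1), (52.0, 7.7), (55.5, 7.1), (59.5, 7.1), (68.8, -18.0), (78.3, 15.8)]
footR A [(8.3, 8.7), (17.5, 9.7), (30.0, 10.1), (46.0, -16.9), (50.0, 6.6), (55.8, -6.2), (59.8, 14.3)]
footR B [(-5.0, 6.2), (8.8, 15.0), (36.5, -11.4), (48.5, 6.7), (60.5, 9.7), (68.8, -16.1), (77.8, 16.1)]
```

```bash
python3 - <<'E'
from h import *
from scipy.ndimage import map_coordinates, gaussian_filter1d
O=np.array([.5509,-.1239,0]);X=np.array([U[1],-U[0],0]);L=np.arange(-.01,.1,.00025)
f={"c1":(cv2.imread('pics/c1.png')[:240],190),"c3":(cv2.imread('pics/c3.png')[:240],185),"c4":(cv2.imread('pics/c4.png')[:240],185),"c5":(cv2.imread('pics/c5.png')[240:],185),"c6":(cv2.imread('pics/c6.png')[240:],185),"c7":(cv2.imread('pics/c7.png'),185)}
for nm,ws,h in(("sat",(-.003,-.0015,0,.0015,.003),.032),("bar",(-.003,-.0015,0,.0015,.003),.032),("foot",(-.012,-.010,-.008,.008,.010,.012),.037)):
    for k,(im,y0) in f.items():
        im=im.astype(float); g=im[:,:,2]-im[:,:,0] if nm=="sat" else im.mean(2); r=[]
        for w in ws:
            q=(np.array([proj("top",O+l*U+w*X+[0,0,h]) for l in L])-[160,y0]+.5)*4-.5
            r.append(map_coordinates(g,[q[:,1],q[:,0]],order=1))
        p=gaussian_filter1d(np.mean(r,0),4)
        if nm=="sat": print(nm,k,[(float(round(L[i]*1e3,1)),int(p[i])) for i in range(1,len(L)-1) if p[i]>25 and p[i]>=p[i-1] and p[i]>p[i+1]]);continue
        d=np.gradient(p)/.25
        print(nm,k,[(float(round(L[i]*1e3,1)),float(round(d[i],1))) for i in range(1,len(L)-1) if abs(d[i])>5 and abs(d[i])>=abs(d[i-1]) and abs(d[i])>abs(d[i+1])])
E
```

```text
sat c1 [(20.5, 100), (67.0, 84), (71.8, 84), (93.8, 86)]
sat c3 [(21.8, 32), (60.5, 68), (73.8, 63), (83.3, 61)]
sat c4 [(37.0, 102), (76.0, 63), (88.5, 61), (93.8, 61)]
sat c5 [(46.5, 102), (82.5, 63), (87.8, 62)]
sat c6 [(55.8, 77), (82.8, 62), (93.0, 61)]
sat c7 [(53.0, 101), (77.8, 51), (88.3, 38)]
bar c1 [(-7.2, 12.0), (-5.2, 12.6), (2.8, -26.1), (17.5, 14.4), (26.3, 7.4), (46.3, -21.9), (59.0, 15.0)]
bar c3 [(23.3, 22.2), (46.8, -32.7), (52.8, 11.6), (69.8, 9.6), (87.8, 15.3)]
bar c4 [(11.3, 6.1), (18.3, -15.9), (23.8, 8.3), (33.8, 15.1), (42.8, 11.4), (56.0, -12.8), (62.8, -17.7), (71.0, 14.2), (98.0, 12.5)]
bar c5 [(20.5, 6.2), (28.3, -6.0), (43.8, 14.5), (46.3, 14.2), (55.8, -12.3), (70.0, -19.7), (77.8, 17.1), (98.0, 11.8)]
bar c6 [(24.0, 11.9), (27.3, 13.8), (38.0, -31.0), (59.8, 8.4), (70.0, -20.0), (77.8, 17.4), (97.5, 14.9)]
bar c7 [(-8.5, 12.2), (-3.2, -7.2), (4.0, 5.5), (21.3, -6.4), (27.0, 13.5), (35.0, -28.9), (50.3, 15.8), (59.0, 8.0), (70.3, -28.7), (77.5, 22.9)]
foot c1 [(-6.0, 5.0), (8.8, 9.0), (18.3, 8.5), (28.5, 10.5), (45.5, -16.9), (50.5, 7.9), (60.0, 15.3)]
foot c3 [(2.5, 9.3), (8.3, -9.6), (22.8, 11.7), (45.8, -16.1), (53.8, 8.8), (89.3, 7.7)]
foot c4 [(9.3, 15.6), (19.3, -11.2), (34.8, 8.9), (44.3, 11.1), (54.8, -7.5), (57.3, -7.5), (62.0, -21.0), (70.0, 14.9), (93.5, 6.7)]
foot c5 [(9.0, 16.6), (30.3, -6.3), (44.0, 7.3), (67.3, -17.0), (77.5, 11.6), (94.0, 6.3)]
foot c6 [(9.3, 12.8), (31.3, 7.6), (38.8, -14.6), (67.8, -12.2), (77.3, 13.0), (92.5, 7.0)]
foot c7 [(-6.2, 5.7), (9.0, 19.1), (36.5, -12.9), (50.0, 5.6), (60.3, 9.8), (68.5, -18.4), (77.3, 17.4)]
```

Sub-pixel check, using the frames taken at the end of each pull:
- **Compression:** the foot seated on the blank at stroke 4 with about 2–3 mm of compression. It has stayed put for the two 5 mm teeth since, so compression is about 12.5 mm.
- **Grip:** that is about 6 N of growth at the handle, inside 5–7.5 N. Another tooth would be too much.

Handing in.

```bash
python3 -c "
from cell import sign_off
print(sign_off())"
```

```text
the job is handed in; nothing more can be done
None
```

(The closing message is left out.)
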